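Empty the carton machine's catch tray at the café table

ROBOT

A 6-joint arm with a two-finger parallel gripper is mounted at the origin on the work surface. World frame = base frame: x ahead of the robot, y to its left, z up, the work surface at z = 0. Lengths are in m, angles in rad, forces in N, time in s.
With the tool pointing down it reaches from about 0.425 to 0.925 m from the base axis. Payload 12.5 kg.
Tool frame: the origin (TCP) lies midway between the tips of the shut fingers; the grasp point (between the pads) lies 19 mm behind it (pinch_z is the distance from the TCP to the grasp point, in m); z points along the fingers, y is the line along which they close (so a half turn about z gives the same grasp; the last joint's range is limited). The gripper opens to 85 mm and grips with 20 to 120 N. Pads are 22 mm wide; open, the fingers measure 114 mm over their backs; the gripper's body (76 mm by 85 mm) begins 54 mm behind the grasp point. The pads swing forward as they close: fully open they stand 13 mm farther back than shut.
Start: joints at [1.083, 0.491, 1.559, -0, 1.092, -0.106], TCP at [0.233, 0.58, 0.231] pointing down, gripper open.
Joint ranges: [-3.1, 3.1], [-0.84, 2.19], [0.05, 2.79], [-1.13, 4.28], [0.06, 2.93], [-2.69, 2.69]. Speed limits (rad/s): [2.22, 2.22, 2.79, 3.14, 3.14, 3.14].

INTERFACE

Orientations are given as a unit quaternion [x, y, z, w].
In Python, from workcell import * gives the robot as it stands.
- The arm moves only by the tool send_rows, never from a script. Its argument "targets" is a list of rows, each a list of 5 numbers: the closure, from 0 (fully open) to 1 (shut), then the shift along the tool's x, y, z in units of 50 mm (1.0 is 50 mm), then the turn about the tool's z in units of 6 degrees (1.0 is 6 degrees). A call has 1 to 10 rows; each row shifts and turns the commanded pose from where the row before left it, along the tool's axes as they then stand; what a row does not reach is not made up. A row lasts 1/10 s, in which the tool goes at most 50 mm and 8.59 degrees, less where a joint would pass 70% of its speed; a pose out of reach is approached as far as the arm can. A call is refused whole if a number of a shift passes 1 or a number of a turn 1, either way. A call with a gripper value outside its range is refused whole. The fingers move at their own pace and stop on an object; "newtons" is the grip in N (left out, the last holds). Time passes only in rows, so rows that do not move let the fingers close. It gives the time, the measured TCP pose, the force, the opening and the grip force at its end, in the units of the state.
- get_obs(): the state, without advancing time (a new reading comes with each control period).
- snapshot(name): name is "side" or "top"; returns (picture, depth): 420x560x3 uint8, red, green, blue; 420x560 float32, m along the optical axis (not along the pixel's ray), 0 where there is no reading.
- camera_params(name): a dict with "fovy" (degrees; the focal length in pixels is half the picture's height over the tangent of half this angle, whatever the lens; pixels are square), "cx", "cy" (the principal point, pixels), "extrinsics" (4x4, takes a point from camera to world coordinates). Camera axes: x right, y up, looking along -z (the intrinsics and any distortion apply to the point x, -y, -z); pixel columns grow to the right and rows downward; lengths in m; the calibration is good to about 2 mm. A picture is of the moment at which its call begins. camera_params takes no time and is no camera call.
- sign_off(): hands the job in; it is judged then, once.
Trained networks look in the newest picture that a camera, given by its name, has taken for a name from the list of things; names that differ only in an ending like _2 or _b are one class to them, and where a whole thing is asked for, a point or a joint stands for the part that bears it (a point fixed in the world has none). Each returns a list of dicts, best first, with "p" (0 to 1); they miss things now and then, are a little off and sometimes report something else, mostly with a low value. They report only what shows in the picture. A call takes as long as a camera call. They do not tell look-alikes from the thing itself.
- boxes_of(target, camera): "rect" ([left, top, right, bottom] in pixels, round what is visible of it).
- pinpoint(target, camera): "pixel" ([column, row] in pixels: a listed point, or the origin of a listed thing).
The state is a dict: "time": time; "qpos": joint angles; "joint_vel": joint speeds; "tau": joint torques, N m; "tcp_pos": TCP position; "eef_rot": TCP orientation; "wrist_force": force on the tool from outside, world axes, zero at the start; "torque": the same for the moment, N m; "grip_width": finger opening in m; "gripper_force": force on a finger pad.
Only numpy, scipy, OpenCV 4.12 (cv2) and the standard library are available. Lean on these libraries where they do the work, as an engineer would, in place of code of your own. Each camera call takes 0.05 s, during which the arm holds its last target. There are 200 camera calls.

TASK

The machine has dropped takeaway cartons into its catch tray. Move the two closed cartons into the grey tote, setting each down upright and flat on the tote's floor (do not drop them), and leave the unfinished open carton where it lies in the tray. Only once both are in the tote, press the small count-reset button on the machine's control panel fully down and let it up, then press the large start button the same way; do not disturb the tumbler and the jar standing just beyond the tote.

Things in the scene. Friction and masses are not known exactly. Their poses are not given: they have to be found in the camera images.
- carton_a: Closed gable-top carton of brown cardboard: box 100 (its x) x 48 (its y) x 50 mm high, above it a sloping roof and a thin ridge along x up to 72 mm with a paper seal at its middle. Origin: centre of the underside, z up. 0.13 to 0.25 kg. Starts upright at any of the three places in the tray. Grip it across the 48 mm width, below the roof.
- carton_b: Closed gable-top carton of brown cardboard: box 100 (its x) x 48 (its y) x 50 mm high, above it a sloping roof and a thin ridge along x up to 72 mm with a paper seal at its middle. Origin: centre of the underside, z up. 0.13 to 0.25 kg. Starts upright at any of the three places in the tray. Grip it across the 48 mm width, below the roof.
- carton_open: Unfinished carton, to be left in the tray: same 100 x 48 x 50 mm box (3 mm walls) but open at the top, with end flaps and one side flap sticking up to 79 mm, the end flaps splaying out to about 64 mm from its middle along x. Origin: centre of the underside. Starts upright in the tray.
- packer: Steel carton-closing machine, fixed. Origin: on the table under the middle of its catch tray. In this frame its body, 290 mm high (360 at the stack of blanks on top), fills x -140 to 200, y 270 to 570 mm; a short chute, up to 84 mm high, leads from it to the tray's +y end.
- tray_in (a point): Centre of the catch tray's floor, axes as the machine's. The steel tray measures 214 (x) x 404 mm (y), its floor 20 mm above the table, its lip 15 mm higher. Three cartons lie side by side along y, about 115 mm apart, their long sides roughly along x.
- panel (a point): Centre of the top of the low grey control panel beyond the tray: 85 (x) x 250 (y) mm, 55 mm above the table, axes as the machine's, with two upward-facing buttons 170 mm apart along y and a black display between them.
- tote: Grey plastic open tote, 300 mm (x) x 220 mm (y) x 85 mm high, walls 4 mm, floor 4 mm thick, rim flange to 320 x 232 mm. Origin: centre of the underside, z up. Empty, standing loose on the table, 1.3 kg.
- reset_key_top (a point): Centre of the top face of the small count-reset button (round, grey, 26 mm diameter), at the panel's -y end; pressed straight down.
- reset_key (a joint): Travel of the count-reset button in m: 0 up, 0.006 fully down; springs back; about 5 N.
- start_key_top (a point): Centre of the top face of the large start button (round, grey, 44 mm diameter), at the panel's +y end; pressed straight down.
- start_key (a joint): Travel of the start button in m: 0 up, 0.006 fully down; springs back; about 5 N.
- tumbler: Bystander: upturned glass tumbler beyond the gap between tote and control panel, 70 mm diameter, 100 mm high. Origin: centre of the underside.
- jar: Bystander: small condiment jar beyond the tote, near that tumbler, 44 mm diameter, 85 mm high. Origin: centre of the underside.
Things that resemble listed ones, but are neither listed nor needed, are in the scene too. Leave any yellow look-alike of the carton_a alone.

How it is judged:
By the outcome, as a careful person would: the job done as asked, in the order asked, and still so for the second after the job is handed in, with the robot touching nothing.
It also fails if it takes over 69 s, if anything falls off the work surface, if the arm or the gripper's body presses on something with over 40 N, if the wrist force passes 120 N, or if a joint passes its speed limit or range.

## Working session

There is one attempt and no reset: what is moved stays moved. The work goes in short steps, Python scripts to look and compute and a tool call to move; the robot and the scene stay as the last step left them, time stands still between calls to the robot, and variables do not carry over. Pictures are saved under pics/ and viewed, at most 10 in all, crops included, and the job is handed in when it is done.

Besides the shell and the picture viewer there is one more tool, called after ">>>" as name([rows], argument=value, ...), one row to a line, values as JSON. send_rows: Moves the arm, as the interface text tells. Its arguments: {"type":"object","properties":{"targets":{"type":"array","items":{"type":"array","items":{"type":"number"}}},"newtons":{"type":"number"}},"required":["targets"]}

```bash
mkdir -p pics; ls
cat > h.py <<'E'
from workcell import *
import numpy as np, cv2
def cam(n):
    c=camera_params(n); f=210/np.tan(np.radians(c['fovy'])/2); return f,c['cx'],c['cy'],np.array(c['extrinsics']),c
def unproj(n,u,v,d):
    f,cx,cy,T,_=cam(n); u,v,d=map(np.asarray,(u,v,d))
    P=np.stack([(u-cx)/f*d,-(v-cy)/f*d,-d,np.ones_like(d)],-1); return (P@T.T)[...,:3]
def ray(n,u,v):
    f,cx,cy,T,_=cam(n); return T[:3,3],T[:3,:3]@np.array([(u-cx)/f,-(v-cy)/f,-1.])
def atz(n,u,v,z):
    o,d=ray(n,u,v); return o+d*(z-o[2])/d[2]
def cloud(n,dep):
    v,u=np.mgrid[:420,:560]; return unproj(n,u*1.,v*1.,dep.astype(float))
E
python3 - <<'E'
from h import *
np.set_printoptions(precision=4,suppress=True)
print(get_obs())
for n in("top","side"):
    im,d=snapshot(n); cv2.imwrite(f"pics/{n}0.png",im[...,::-1]); np.savez(f"{n}0.npz",im=im,d=d)
    print(n,cam(n)[4])
    for t in("carton_a","carton_open","tote","tray_in","panel","reset_key_top","start_key_top","tumbler","jar","packer"):
        P=pinpoint(t,n); print(t,[(np.round(p['pixel']).tolist(),round(p['p'],2)) for p in P])
E
```

```text
pics
{'time': 0.0, 'qpos': array([ 1.0834,  0.4915,  1.5595, -0.    ,  1.0917, -0.1056]), 'joint_vel': array([-0.0015, -0.0003,  0.0005, -0.0007, -0.0016,  0.0002]), 'tau': array([  0.0005, -61.8433, -26.1598,  -0.    ,   0.004 ,  -0.    ]), 'tcp_pos': array([0.2328, 0.5798, 0.2307]), 'eef_rot': array([ 0.1897,  0.9818, -0.0005, -0.0002]), 'wrist_force': array([ 0.1303, -0.0998,  0.3283]), 'torque': array([-0.038 ,  0.008 , -0.0404]), 'gripper_force': 0.0, 'grip_width': 0.08510939286909616}
top {'fovy': 54.68275131383117, 'cx': 273.99572747526776, 'cy': 212.68383559830264, 'extrinsics': array([[ 0.0146,  0.9818, -0.1893,  0.4177],
       [-0.9998,  0.0113, -0.0187,  0.0219],
       [-0.0162,  0.1895,  0.9817,  1.0128],
       [ 0.    ,  0.    ,  0.    ,  1.    ]])}
carton_a [([232.0, 259.0], 0.96), ([184.0, 256.0], 0.88), ([130.0, 160.0], 0.73)]
carton_open [([229.0, 256.0], 0.48)]
tote [([410.0, 276.0], 0.57)]
tray_in [([226.0, 254.0], 0.84), ([252.0, 191.0], 0.49)]
panel [([252.0, 191.0], 0.74)]
reset_key_top [([278.0, 251.0], 0.58), ([288.0, 182.0], 0.48)]
start_key_top [([216.0, 
[... 188 characters left out ...]
'cy': 205.11491917720366, 'extrinsics': array([[ 0.9589,  0.1774, -0.2216,  0.3751],
       [-0.2838,  0.5923, -0.7541, -0.8005],
       [-0.0025,  0.786 ,  0.6183,  0.7555],
       [ 0.    ,  0.    ,  0.    ,  1.    ]])}
carton_a [([229.0, 207.0], 0.96), ([282.0, 152.0], 0.84), ([222.0, 183.0], 0.71)]
carton_open [([244.0, 228.0], 0.93)]
tote [([253.0, 339.0], 0.78)]
tray_in [([231.0, 206.0], 0.86)]
panel [([285.0, 196.0], 0.66)]
reset_key_top [([246.0, 227.0], 0.5), ([296.0, 206.0], 0.43)]
start_key_top [([276.0, 171.0], 0.59)]
tumbler [([339.0, 250.0], 0.79)]
jar [([356.0, 280.0], 0.94)]
packer [([228.0, 214.0], 0.94), ([252.0, 338.0], 0.45), ([354.0, 281.0], 0.36), ([229.0, 206.0], 0.2)]
```

View pics/top0.png

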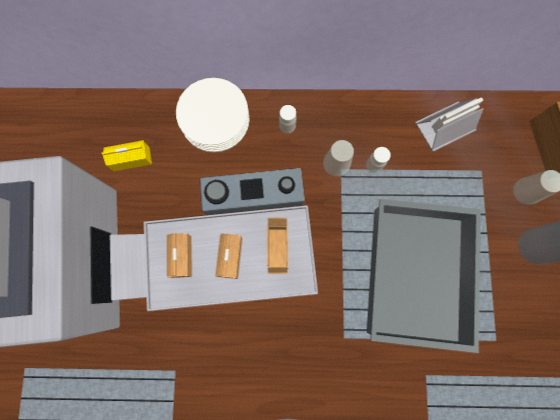

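View pics/side0.png

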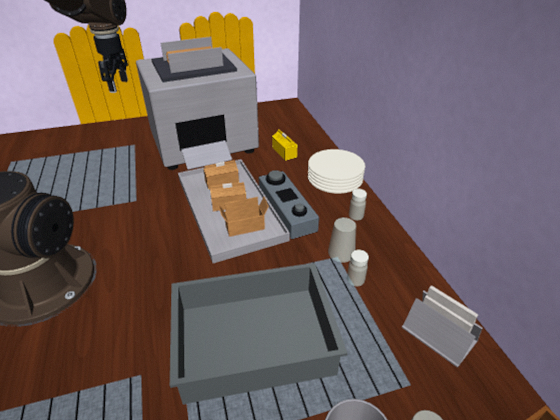

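The top view shows two closed cartons with paper seals at (179,255) and (229,255). The open one is at (277,245), and the tote is at (425,275). The buttons are at (216,190), large, and (287,185), small. The tumbler is at (340,157) and the jar at (379,158). The yellow look-alike is at (128,155), outside the tray. carton_a and carton_b are the two brown cartons with seals, because they are closed and lie in the tray. Next I'll measure from both views and check a crop.

```bash
cat > meas.py <<'E'
from h import *
np.set_printoptions(precision=4,suppress=True)
C=[];L=[]
for n in("top","side"):
    z=np.load(f"{n}0.npz"); p=cloud(n,z['d']); p[z['d']==0]=np.nan; C.append(p); L.append(z['im'])
def rect(pts): 
    r=cv2.minAreaRect((pts[:,:2]*1000).astype(np.float32)); return [np.round(x,1) for x in r]
# cartons, per view
for n,p,im,seeds in(("top",C[0],L[0],[(179,255),(229,255),(277,245),(128,155)]),("side",C[1],L[1],[(222,172),(229,193),(244,215)])):
    hsv=cv2.cvtColor(im,cv2.COLOR_RGB2HSV)
    m=(p[...,2]>.03)&(p[...,2]<.13)&(hsv[...,1]>70)
    k,lab,st,_=cv2.connectedComponentsWithStats(m.astype(np.uint8),connectivity=4)
    for s in seeds:
        w=lab[s[1]-5:s[1]+5,s[0]-5:s[0]+5]; l=np.bincount(w[w>0]).argmax() if (w>0).any() else 0
        q=p[lab==l]; q=q[np.isfinite(q[:,0])]
        print(n,s,len(q),rect(q),"z",np.percentile(q[:,2],[2,50,90,99]))
        t=q[q[:,2]>np.percentile(q[:,2],99)-.012]; print("   ridge",rect(t),t.mean(0))
def med(n,p,u,v,r=3): 
    print(n,(u,v),np.nanmedian(p[v-r:v+r+1,u-r:u+r+1].reshape(-1,3),0))
for u,v in[(216,190),(287,185),(252,189),(204,255),(254,255),(300,270),(425,275),(340,152),(380,154),(405,270)]: med("top",C[0],u,v,2)
for u,v in[(276,177),(299,209),(287,195),(345,225),(358,256),(250,330),(215,225)]: med("side",C[1],u,v,2)
for nm,zl,zh,box,n in(("tote rim",.075,.1,(340,180,500,360),0),("panel",.045,.062,(195,165,310,215),0),("tray lip",.028,.045,(140,200,320,312),0),("tote rim side",.075,.1,(160,255,360,405),1),("tumbler",.03,.12,(320,135,356,180),0),("jar",.03,.1,(362,142,396,175),0),("tumbler s",.02,.12,(325,212,360,264),1),("jar s",.02,.1,(346,248,372,288),1)):
    a,b,c,d=box; q=C[n][b:d,a:c].reshape(-1,3); q=q[(q[:,2]>zl)&(q[:,2]<zh)]; print(nm,len(q),rect(q) if len(q)>3 else '',np.median(q,0))
im=np.vstack([cv2.resize(L[0][205:305,110:320],(798,380)),cv2.resize(L[1][130:250,170:330],(293,220))[:, :].repeat(1,0) if 0 else cv2.copyMakeBorder(cv2.resize(L[1][150:240,170:330],(391,220)),0,0,0,407,cv2.BORDER_CONSTANT)])
cv2.imwrite("pics/crop0.png",im[...,::-1])
E
python3 meas.py
```

```text
top (179, 255) 978 [array([497.6, 264.7]), array([99. , 46.1]), np.float64(4.0)] z [0.0338 0.0767 0.0854 0.0944]
   ridge [array([498. , 265.4]), array([96.5, 18.3]), np.float64(3.2)] [0.4977 0.2649 0.0872]
top (229, 255) 888 [array([497.7, 146.1]), array([46. , 99.3]), np.float64(85.5)] z [0.0383 0.0774 0.085  0.0941]
   ridge [array([497.5, 146.3]), array([21.2, 96.6]), np.float64(85.8)] [0.4978 0.1469 0.0864]
top (277, 245) 229922 [array([706.5,  50.8]), array([2458.6, 1185.7]), np.float64(90.0)] z [-0.56    0.001   0.0847  0.3031]
   ridge [array([490.8, 472.7]), array([333. , 110.3]), np.float64(8.2)] [0.4859 0.4783 0.2996]
top (128, 155) 872 [array([752.4, 417.4]), array([ 50.7, 100.5]), np.float64(11.2)] z [0.0323 0.0563 0.0666 0.0749]
   ridge [array([749.3, 416.9]), array([22.6, 96.1]), np.float64(9.2)] [0.7501 0.4169 0.0682]
side (222, 172) 2519 [array([519.5, 176.7]), array([155.4, 351.9]), np.float64(5.6)] z [0.0322 0.0658 0.0874 0.0967]
   ridge [array([514.1, 136.9]), array([126.7, 265.9]), np.float64(3.1)] [0.5147 0.0966 0.0908]
side (229, 193) 2519 [array([519.5, 176.
[... 1195 characters left out ...]
.9,  97.3]), array([ 85.6, 250.4]), np.float64(6.5)] [0.6575 0.0888 0.0556]
tray lip 1419 [array([501.4, 153.3]), array([222.7, 411.5]), np.float64(6.5)] [0.5231 0.1613 0.0355]
tote rim side 3662 [array([ 516.9, -310.8]), array([239.6, 431. ]), np.float64(85.0)] [ 0.4532 -0.3521  0.083 ]
tumbler 710 [array([ 740.7, -115.1]), array([59. , 60.2]), np.float64(19.6)] [ 0.7339 -0.1133  0.0983]
jar 371 [array([ 740. , -212.2]), array([41. , 40.8]), np.float64(2.0)] [ 0.7348 -0.2088  0.083 ]
tumbler s 1003 [array([ 757.1, -103.9]), array([257.4,  74. ]), np.float64(63.1)] [ 0.7341 -0.1411  0.0768]
jar s 573 [array([ 742.8, -188.5]), array([101.5,  41.5]), np.float64(82.8)] [ 0.7357 -0.2265  0.0578]
```

View pics/crop0.png

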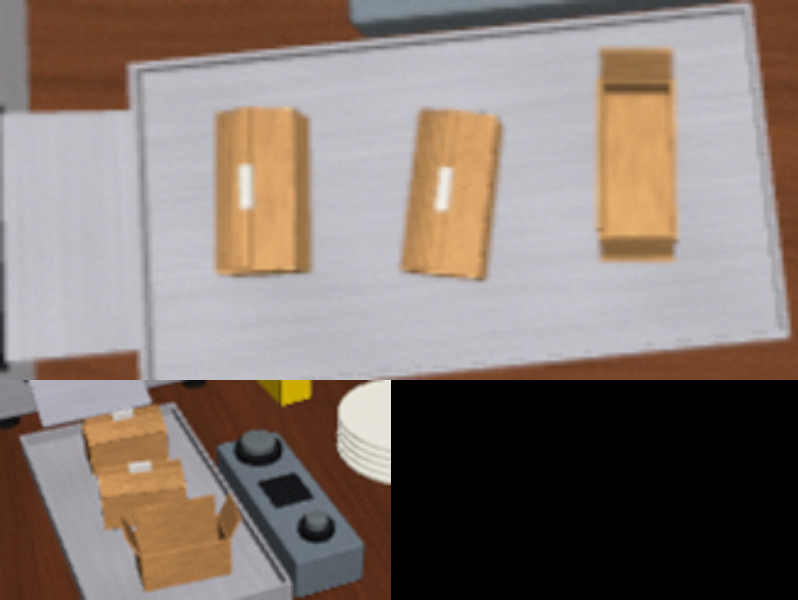

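The crop confirms it: the left and middle cartons are closed with paper seals, and the right one is open with its flaps up.

```bash
cat > plan.py <<'E'
import sys
from h import *
from scipy.spatial.transform import Rotation as Ro
# args x y z yaw(deg of tool y): units of turn (first), then shifts in the turned frame
x,y,z,yw=map(float,sys.argv[1:5]); o=get_obs(); R=Ro.from_quat(o['eef_rot']).as_matrix()
cur=np.degrees(np.arctan2(R[1,1],R[0,1])); dy=(yw-cur+90)%180-90; a=np.radians(cur+dy)
d=np.array([x,y,z])-o['tcp_pos']; ty=np.array([np.cos(a),np.sin(a)]); tx=np.array([-ty[1],ty[0]])
print("t",o['time'],"cur",np.round(o['tcp_pos'],4),round(cur,2),"turn",round(-dy/6,2),"xyz",np.round([d[:2]@tx/.05,d[:2]@ty/.05,-d[2]/.05],2),"q",np.round(o['qpos'],2),"w",o['grip_width'],"F",np.round(o['wrist_force'],1))
E
python3 plan.py .498 .265 .2 93.6
```

```text
t 1.1 cur [0.2329 0.58   0.2313] 68.12 turn -4.25 xyz [-4.9  -6.62  0.63] q [ 1.08  0.49  1.56 -0.    1.09 -0.11] w 0.08534786456508557 F [ 0.7  0.5 -0.1]
```

>>> send_rows([
  [0,0,0,-0.6,-0.85],
  [0,0,0,-0.6,-0.85],
  [0,0,0,-0.6,-0.85],
  [0,0,0,-0.6,-0.85],
  [0,0,0,-0.6,-0.85],
  [0,0,0,0,0],
])

```text
time: 1.7
tcp_pos: [0.2332, 0.5807, 0.3857]
eef_rot: [-0.033, 0.999, 0.003, 0.002]
wrist_force: [0.3, 0.1, -0.7]
grip_width: 0.0853
gripper_force: 0.0
```

>>> send_rows([
  [0,-0.49,-0.66,0,0],
  [0,-0.49,-0.66,0,0],
  [0,-0.49,-0.66,0,0],
  [0,-0.49,-0.66,0,0],
  [0,-0.49,-0.66,0,0],
  [0,-0.49,-0.66,0,0],
  [0,-0.49,-0.66,0,0],
  [0,-0.49,-0.66,0,0],
  [0,-0.49,-0.66,0,0],
  [0,-0.49,-0.66,0,0],
])

```text
time: 2.7
tcp_pos: [0.499, 0.2647, 0.3808]
eef_rot: [-0.031, 1.0, -0.0, -0.0]
wrist_force: [-1.0, 0.8, 0.5]
grip_width: 0.0858
gripper_force: 0.0
```

>>> send_rows([
  [0,0,0,0.8,0],
  [0,0,0,0.8,0],
  [0,0,0,0.8,0],
  [0,0,0,0.8,0],
  [0,0,0,0.6,0],
  [0,0,0,0,0],
  [0,0,0,0,0],
])

```text
time: 3.4
tcp_pos: [0.4984, 0.2662, 0.1917]
eef_rot: [-0.031, 1.0, -0.0, -0.0]
wrist_force: [0.1, 0.1, 1.1]
grip_width: 0.0854
gripper_force: 0.0
```

```bash
python3 plan.py .498 .265 .031 93.6
```

```text
t 3.4 cur [0.4984 0.2662 0.1917] 93.6 turn 0.0 xyz [ 0.01 -0.02  3.21] q [ 0.37  0.45  1.75  0.    0.94 -1.26] w 0.08536984055037927 F [0.1 0.1 1.1]
```

>>> send_rows([
  [0,0,-0.02,0.6,0],
  [0,0,0,0.6,0],
  [0,0,0,0.6,0],
  [0,0,0,0.5,0],
  [0,0,0,0.4,0],
  [0,0,0,0.3,0],
  [0,0,0,0.21,0],
  [0,0,0,0,0],
])

```text
time: 4.2
tcp_pos: [0.4987, 0.2654, 0.031]
eef_rot: [-0.032, 1.0, 0.0, 0.0]
wrist_force: [-0.4, 0.5, 0.2]
grip_width: 0.0854
gripper_force: 0.0
```

>>> send_rows([
  [0.3,0,0,0,0],
  [0.6,0,0,0,0],
  [1,0,0,0,0],
  [1,0,0,0,0],
  [1,0,0,0,0],
  [1,0,0,0,0],
  [1,0,0,0,0],
  [1,0,0,0,0],
  [1,0,0,0,0],
], newtons=35)

```text
time: 5.1
tcp_pos: [0.4988, 0.2654, 0.0319]
eef_rot: [-0.032, 0.999, 0.0, 0.001]
wrist_force: [-0.6, 0.4, 7.4]
grip_width: 0.0475
gripper_force: 37.1
```

>>> send_rows([
  [1,0,0,-0.2,0],
  [1,0,0,-0.4,0],
  [1,0,0,-0.6,0],
  [1,0,0,-0.6,0],
  [1,0,0,-0.6,0],
  [1,0,0,-0.6,0],
  [1,0,0,-0.3,0],
  [1,0,0,0,0],
])

```text
time: 5.9
tcp_pos: [0.4988, 0.2654, 0.1984]
eef_rot: [-0.032, 0.999, 0.001, 0.002]
wrist_force: [-0.5, 0.5, -2.6]
grip_width: 0.0476
gripper_force: 36.6
```

```bash
python3 plan.py .5335 -.3123 .2 84.6
```

```text
t 5.9 cur [0.4988 0.2654 0.1984] 93.63 turn 1.5 xyz [ -1.78 -11.44  -0.03] q [ 0.37  0.44  1.75  0.    0.95 -1.26] w 0.04755434215033351 F [-0.5  0.5 -2.6]
```

>>> send_rows([
  [1,0,0,0,0.75],
  [1,0,0,0,0.75],
  [1,-0.05,-0.3,0,0],
  [1,-0.1,-0.6,0,0],
  [1,-0.1,-0.7,0,0],
  [1,-0.1,-0.7,0,0],
  [1,-0.1,-0.7,0,0],
  [1,-0.1,-0.7,0,0],
  [1,-0.1,-0.7,0,0],
  [1,-0.1,-0.7,0,0],
])

```text
time: 6.9
tcp_pos: [0.5109, 0.0057, 0.1952]
eef_rot: [0.046, 0.999, 0.0, -0.001]
wrist_force: [0.8, 0.1, -1.8]
grip_width: 0.0476
gripper_force: 36.6
```

>>> send_rows([
  [1,-0.1,-0.7,0,0],
  [1,-0.1,-0.7,0,0],
  [1,-0.1,-0.7,0,0],
  [1,-0.15,-0.8,0,0],
  [1,-0.15,-0.8,0,0],
  [1,-0.15,-0.8,0,0],
  [1,-0.15,-0.7,0,0],
  [1,-0.15,-0.6,0,0],
  [1,-0.05,-0.3,0,0],
  [1,0,0,0,0],
])

```text
time: 7.9
tcp_pos: [0.537, -0.3027, 0.1948]
eef_rot: [0.047, 0.999, 0.0, -0.001]
wrist_force: [0.3, 0.4, -1.8]
grip_width: 0.0474
gripper_force: 36.7
```

```bash
python3 plan.py .5335 -.3123 .016 84.6
```

```text
t 7.9 cur [ 0.537  -0.3027  0.1948] 84.57 turn -0.01 xyz [ 0.05 -0.2   3.58] q [-0.62  0.52  1.62 -0.    1.01 -2.1 ] w 0.04736148118258591 F [ 0.3  0.4 -1.8]
```

>>> send_rows([
  [1,0,-0.2,0.2,0],
  [1,0,0,0.5,0],
  [1,0,0,0.6,0],
  [1,0,0,0.6,0],
  [1,0,0,0.6,0],
  [1,0,0,0.4,0],
  [1,0,0,0.3,0],
  [1,0,0,0.2,0],
  [1,0,0,0.08,0],
  [1,0,0,0,0],
])

```text
time: 8.9
tcp_pos: [0.5371, -0.3109, 0.0218]
eef_rot: [0.047, 0.999, 0.0, 0.0]
wrist_force: [-0.0, 0.2, -0.9]
grip_width: 0.0476
gripper_force: 36.7
```

>>> send_rows([
  [1,0,0,0.03,0],
  [1,0,0,0.03,0],
  [1,0,0,0,0],
])

```text
time: 9.2
tcp_pos: [0.5371, -0.3111, 0.0191]
eef_rot: [0.047, 0.999, -0.0, 0.0]
wrist_force: [-0.3, 0.5, -2.5]
grip_width: 0.0476
gripper_force: 36.7
```

>>> send_rows([
  [1,0,0,0.03,0],
  [1,0,0,0.03,0],
  [1,0,0,0,0],
])

```text
time: 9.5
tcp_pos: [0.5371, -0.311, 0.0159]
eef_rot: [0.047, 0.999, -0.0, 0.0]
wrist_force: [-0.1, -0.1, 1.1]
grip_width: 0.0479
gripper_force: 36.8
```

>>> send_rows([
  [1,0,0,0.02,0],
  [1,0,0,0,0],
])

```text
time: 9.7
tcp_pos: [0.5371, -0.3111, 0.0158]
eef_rot: [0.047, 0.999, -0.0, 0.0]
wrist_force: [-3.8, 2.2, 11.1]
grip_width: 0.0477
gripper_force: 38.1
```

Contact made. I'll release gradually and then go up.

>>> send_rows([
  [0.4,0,0,-0.02,0],
  [0.3,0,0,0,0],
  [0.15,0,0,0,0],
  [0,0,0,0,0],
  [0,0,0,0,0],
  [0,0,0,0,0],
])

```text
time: 10.3
tcp_pos: [0.537, -0.3109, 0.0157]
eef_rot: [0.047, 0.999, 0.0, -0.0]
wrist_force: [0.2, 0.1, -0.0]
grip_width: 0.0855
gripper_force: 0.0
```

>>> send_rows([
  [0,0,0,-0.2,0],
  [0,0,0,-0.5,0],
  [0,0,0,-0.7,0],
  [0,0,0,-0.8,0],
  [0,0,0,-0.8,0],
  [0,0,0,-0.7,0],
  [0,0,0,0,0],
])

```text
time: 11.0
tcp_pos: [0.5383, -0.3119, 0.2066]
eef_rot: [0.047, 0.999, -0.002, 0.004]
wrist_force: [0.9, 0.1, -0.9]
grip_width: 0.0855
gripper_force: 0.0
```

```bash
python3 - <<'E'
from h import *
im,d=snapshot("top"); cv2.imwrite("pics/top1.png",im[...,::-1]); p=cloud("top",d)
for nm,b,s in(("tote",(370,195,490,355),0),("tray",(190,220,262,285),1)):
    q=p[b[1]:b[3],b[0]:b[2]]; hsv=cv2.cvtColor(im[b[1]:b[3],b[0]:b[2]],cv2.COLOR_RGB2HSV)
    m=(hsv[...,1]>70)&(q[...,2]>.025); q=q[m]; print(nm,len(q),cv2.minAreaRect((q[:,:2]*1000).astype(np.float32)),np.percentile(q[:,2],[5,50,95]))
E
python3 plan.py .498 .1463 .2 85.5
```

```text
tote 2320 ((456.95556640625, -171.89013671875), (114.52840423583984, 378.4521789550781), 28.286327362060547) [0.04470107 0.62713251 0.74704139]
tray 901 ((486.27349853515625, 92.5888671875), (167.33714294433594, 103.93221282958984), 77.72874450683594) [0.04809181 0.07747239 0.09165355]
t 11.05 cur [ 0.5375 -0.3113  0.2038] 84.63 turn -0.15 xyz [1.51 9.06 0.08] q [-0.63  0.51  1.6   0.    1.02 -2.11] w 0.08557913767456193 F [ 0.3 -0.2 -1.4]
```

>>> send_rows([
  [0,0,0.2,0,-0.15],
  [0,0.1,0.6,0,0],
  [0,0.17,0.92,0,0],
  [0,0.17,0.92,0,0],
  [0,0.17,0.92,0,0],
  [0,0.17,0.92,0,0],
  [0,0.17,0.92,0,0],
  [0,0.17,0.92,0,0],
  [0,0.17,0.92,0,0],
  [0,0.17,0.92,0,0],
])

```text
time: 12.05
tcp_pos: [0.4947, 0.1037, 0.1997]
eef_rot: [0.039, 0.999, -0.0, -0.001]
wrist_force: [-0.2, -0.5, -0.4]
grip_width: 0.0854
gripper_force: 0.0
```

>>> send_rows([
  [0,0.05,0.6,0,0],
  [0,0,0.3,0,0],
  [0,0,0,0,0],
  [0,0,0,0,0],
])

```text
time: 12.45
tcp_pos: [0.4969, 0.146, 0.2002]
eef_rot: [0.039, 0.999, -0.0, -0.001]
wrist_force: [0.4, -0.6, -0.7]
grip_width: 0.0854
gripper_force: 0.0
```

```bash
python3 - <<'E'
from h import *
im,d=snapshot("top"); p=cloud("top",d); im2,_=snapshot("side")
cv2.imwrite("pics/2.png",np.hstack([cv2.resize(im[180:360,170:500],(480,262)),cv2.resize(im2[120:400,140:380],(225,262))])[...,::-1])
b=(375,200,485,350)
q=p[b[1]:b[3],b[0]:b[2]]; hsv=cv2.cvtColor(im[b[1]:b[3],b[0]:b[2]],cv2.COLOR_RGB2HSV)
m=(hsv[...,1]>70)&(q[...,2]>.025)&(q[...,2]<.1); c=q[m]; print(len(c),cv2.minAreaRect((c[:,:2]*1000).astype(np.float32)),np.percentile(c[:,2],[5,50,95,99]))
q=p[180:360,340:500].reshape(-1,3); q=q[(q[:,2]>.078)&(q[:,2]<.088)]; print(len(q),cv2.minAreaRect((q[:,:2]*1000).astype(np.float32)))
E
python3 plan.py .498 .1463 .031 85.5
```

```text
992 ((536.2393188476562, -308.73162841796875), (49.74079895019531, 99.4242172241211), 84.67422485351562) [0.03282144 0.05973276 0.07439017 0.07771066]
2777 ((463.649658203125, -306.39129638671875), (235.14617919921875, 321.1252746582031), 84.63170623779297)
t 12.55 cur [0.4972 0.1454 0.2005] 85.46 turn -0.01 xyz [-0.01  0.02  3.39] q [ 0.16  0.38  1.86 -0.    0.91 -1.33] w 0.08542766208099312 F [-0.8 -0.2  1.2]
```

View pics/2.png

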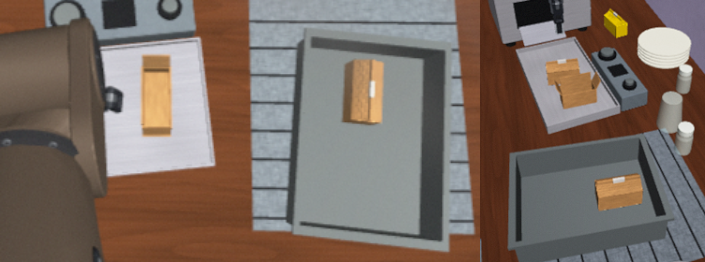

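The picture shows the first carton upright and flat in the tote at about (365,90) in the crop, and the tote has not moved. The second carton is still in the middle of the tray, under the gripper.

>>> send_rows([
  [0,0,0.02,0.6,0],
  [0,0,0,0.6,0],
  [0,0,0,0.6,0],
  [0,0,0,0.6,0],
  [0,0,0,0.5,0],
  [0,0,0,0.3,0],
  [0,0,0,0.18,0],
  [0,0,0,0,0],
])

```text
time: 13.35
tcp_pos: [0.4971, 0.1466, 0.031]
eef_rot: [0.04, 0.999, -0.0, -0.001]
wrist_force: [0.8, -1.0, -0.1]
grip_width: 0.0858
gripper_force: 0.0
```

>>> send_rows([
  [0.3,0,0,0,0],
  [0.6,0,0,0,0],
  [1,0,0,0,0],
  [1,0,0,0,0],
  [1,0,0,0,0],
  [1,0,0,0,0],
  [1,0,0,0,0],
  [1,0,0,0,0],
  [1,0,0,0,0],
], newtons=35)

```text
time: 14.25
tcp_pos: [0.4977, 0.1475, 0.0327]
eef_rot: [0.039, 0.999, 0.0, 0.001]
wrist_force: [-0.4, -1.1, 7.6]
grip_width: 0.0478
gripper_force: 36.8
```

>>> send_rows([
  [1,0,0,-0.2,0],
  [1,0,0,-0.4,0],
  [1,0,0,-0.6,0],
  [1,0,0,-0.6,0],
  [1,0,0,-0.6,0],
  [1,0,0,-0.6,0],
  [1,0,0,-0.3,0],
  [1,0,0,0,0],
])

```text
time: 15.05
tcp_pos: [0.4978, 0.1477, 0.1993]
eef_rot: [0.039, 0.999, 0.0, 0.002]
wrist_force: [0.1, -0.1, -3.2]
grip_width: 0.0471
gripper_force: 36.8
```

```bash
python3 plan.py .395 -.2991 .2 84.6
```

```text
t 15.05 cur [0.4978 0.1477 0.1993] 85.54 turn 0.16 xyz [ 1.21 -9.09 -0.01] q [ 0.16  0.38  1.86  0.    0.9  -1.33] w 0.04712551299901753 F [ 0.1 -0.1 -3.2]
```

>>> send_rows([
  [1,0,-0.2,0,0.16],
  [1,0.05,-0.5,0,0],
  [1,0.1,-0.7,0,0],
  [1,0.1,-0.7,0,0],
  [1,0.1,-0.7,0,0],
  [1,0.1,-0.7,0,0],
  [1,0.1,-0.7,0,0],
  [1,0.1,-0.7,0,0],
  [1,0.1,-0.7,0,0],
  [1,0.1,-0.7,0,0],
])

```text
time: 16.05
tcp_pos: [0.4239, -0.1635, 0.1956]
eef_rot: [0.048, 0.999, 0.001, -0.001]
wrist_force: [0.0, 0.8, -1.6]
grip_width: 0.0474
gripper_force: 36.8
```

>>> send_rows([
  [1,0.1,-0.7,0,0],
  [1,0.1,-0.7,0,0],
  [1,0.1,-0.6,0,0],
  [1,0.06,-0.5,0,0],
  [1,0,-0.29,0,0],
  [1,0,0,0,0],
  [1,0,0,0,0],
])

```text
time: 16.75
tcp_pos: [0.3939, -0.2986, 0.1961]
eef_rot: [0.048, 0.999, 0.001, -0.001]
wrist_force: [-0.7, 0.4, -2.0]
grip_width: 0.0475
gripper_force: 36.8
```

```bash
python3 plan.py .395 -.2991 .017 84.6
```

```text
t 16.75 cur [ 0.3939 -0.2986  0.1961] 84.53 turn -0.01 xyz [-0.02 -0.01  3.58] q [-0.78  0.35  1.91  0.    0.88 -2.26] w 0.047457680321019775 F [-0.7  0.4 -2. ]
```

>>> send_rows([
  [1,0,0,0.2,0],
  [1,0,0,0.5,0],
  [1,0,0,0.6,0],
  [1,0,0,0.6,0],
  [1,0,0,0.6,0],
  [1,0,0,0.4,0],
  [1,0,0,0.3,0],
  [1,0,0,0.2,0],
  [1,0,0,0.08,0],
  [1,0,0,0,0],
])

```text
time: 17.75
tcp_pos: [0.3943, -0.2988, 0.0225]
eef_rot: [0.047, 0.999, 0.0, -0.0]
wrist_force: [0.3, 0.2, -1.5]
grip_width: 0.0475
gripper_force: 36.8
```

>>> send_rows([
  [1,0,0,0.03,0],
  [1,0,0,0.03,0],
  [1,0,0,0.02,0],
  [1,0,0,0,0],
])

```text
time: 18.15
tcp_pos: [0.3942, -0.2993, 0.0189]
eef_rot: [0.047, 0.999, -0.0, 0.0]
wrist_force: [0.4, -0.0, -0.9]
grip_width: 0.0474
gripper_force: 36.8
```

>>> send_rows([
  [1,0,0,0.03,0],
  [1,0,0,0.02,0],
  [1,0,0,0,0],
])

```text
time: 18.45
tcp_pos: [0.3942, -0.2993, 0.0167]
eef_rot: [0.047, 0.999, -0.0, 0.0]
wrist_force: [-1.5, 0.8, 6.4]
grip_width: 0.0474
gripper_force: 37.7
```

>>> send_rows([
  [1,0,0,0.02,0],
  [1,0,0,0,0],
])

```text
time: 18.65
tcp_pos: [0.3942, -0.2993, 0.0167]
eef_rot: [0.047, 0.999, -0.0, 0.0]
wrist_force: [-4.3, 3.5, 23.3]
grip_width: 0.0477
gripper_force: 39.7
```

>>> send_rows([
  [0.4,0,0,-0.03,0],
  [0.3,0,0,0,0],
  [0.15,0,0,0,0],
  [0,0,0,0,0],
  [0,0,0,0,0],
  [0,0,0,0,0],
])

```text
time: 19.25
tcp_pos: [0.3942, -0.2992, 0.0166]
eef_rot: [0.047, 0.999, 0.0, -0.0]
wrist_force: [-0.3, -0.6, 0.4]
grip_width: 0.0853
gripper_force: 0.0
```

>>> send_rows([
  [0,0,0,-0.2,0],
  [0,0,0,-0.5,0],
  [0,0,0,-0.7,0],
  [0,0,0,-0.8,0],
  [0,0,0,-0.8,0],
  [0,0,0,-0.7,0],
  [0,0,0,0,0],
  [0,0,0,0,0],
])

```text
time: 20.05
tcp_pos: [0.3941, -0.2991, 0.2027]
eef_rot: [0.047, 0.999, -0.001, 0.001]
wrist_force: [-0.9, -1.3, 0.2]
grip_width: 0.0855
gripper_force: 0.0
```

```bash
python3 - <<'E'
from h import *
np.set_printoptions(precision=4,suppress=True)
R=np.radians(6.5); ex=np.array([np.cos(R),np.sin(R)]); ey=np.array([-ex[1],ex[0]])
for n in("top","side"):
    im,d=snapshot(n); cv2.imwrite(f"pics/{n}3.png",im[...,::-1]); p=cloud(n,d).reshape(-1,3)
    q=p[(p[:,2]>.045)&(p[:,2]<.09)]; r=q[:,:2]-[.6609,.0973]; a,b=r@ex,r@ey
    ok=(abs(a)<.042)&(abs(b)<.124)
    for nm,s in(("reset",-1),("start",1)):
        w=ok&(b*s>.04); t=q[w&(q[:,2]>.066)]; zt=np.percentile(t[:,2],[50,90,98]); t=t[t[:,2]>zt[0]-.004]
        c=cv2.minEnclosingCircle((t[:,:2]*1000).astype(np.float32)); print(n,nm,len(t),"mean",t.mean(0),"circ",c,"z",zt)
    print(n,"panel z",np.median(q[ok&(abs(b)>.1),2]), [ (k,[(np.round(x['pixel'],1).tolist(),round(x['p'],2)) for x in pinpoint(k,n)]) for k in("reset_key_top","start_key_top")])
E
python3 plan.py .6705 .0128 .2 96.5
```

```text
top reset 183 mean [0.6692 0.0133 0.0726] circ ((670.403076171875, 12.843819618225098), 20.577083587646484) z [0.0707 0.0784 0.0798]
top start 260 mean [0.6506 0.1811 0.0775] circ ((650.4620361328125, 181.2699432373047), 22.56038475036621) z [0.076  0.0793 0.0807]
top panel z 0.05579057567591539 [('reset_key_top', [([285.8, 182.8], 0.6)]), ('start_key_top', [([215.9, 190.0], 0.83)])]
side reset 53 mean [0.6689 0.0077 0.0742] circ ((669.0043334960938, 8.811485290527344), 12.98023796081543) z [0.0734 0.076  0.0768]
side start 102 mean [0.6494 0.1756 0.0746] circ ((652.0711669921875, 177.41860961914062), 23.263309478759766) z [0.0742 0.0762 0.0777]
side panel z 0.05335409516798262 [('reset_key_top', [([296.3, 206.0], 0.49)]), ('start_key_top', [([276.9, 172.5], 0.42)])]
t 20.35 cur [ 0.394  -0.2991  0.2009] 84.56 turn -1.99 xyz [-6.2   5.57  0.02] q [-0.78  0.35  1.91  0.    0.89 -2.26] w 0.08547173451912032 F [-0.1  0.5  0.2]
```

View pics/side3.png

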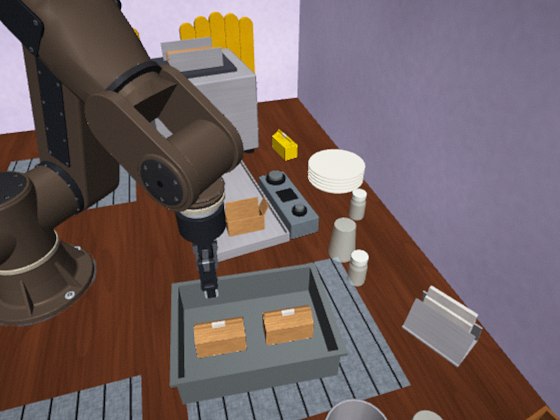

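The side picture shows both cartons upright in the tote at (220,338) and (288,326). The open carton is still in the tray at (243,215), and the tumbler and jar have not moved. Next the buttons: reset at (0.6695, 0.012), top at about z 0.076, and start at (0.651, 0.180).

```bash
python3 plan.py .6695 .012 .11 84.56
```

```text
t 20.35 cur [ 0.394  -0.2991  0.2009] 84.56 turn 0.0 xyz [-4.9   6.72  1.82] q [-0.78  0.35  1.91  0.    0.89 -2.26] w 0.08547173451912032 F [-0.1  0.5  0.2]
```

>>> send_rows([
  [1,-0.2,0.3,0,0],
  [1,-0.4,0.5,0,0],
  [1,-0.6,0.79,0,0],
  [1,-0.6,0.79,0,0],
  [1,-0.6,0.79,0,0],
  [1,-0.6,0.79,0,0],
  [1,-0.6,0.79,0,0],
  [1,-0.6,0.79,0,0],
  [1,-0.5,0.7,0,0],
  [1,-0.2,0.48,0,0],
])

```text
time: 21.35
tcp_pos: [0.6715, 0.0145, 0.2005]
eef_rot: [0.047, 0.999, 0.0, -0.001]
wrist_force: [-0.5, 0.1, -0.2]
grip_width: 0.0
gripper_force: 0.0
```

>>> send_rows([
  [1,0,0,0.5,0],
  [1,0,0,0.8,0],
  [1,0,0,0.5,0],
  [1,0,0,0,0],
  [1,0,0,0,0],
])

```text
time: 21.85
tcp_pos: [0.6701, 0.012, 0.1118]
eef_rot: [0.047, 0.999, 0.0, -0.0]
wrist_force: [-0.2, -0.4, 0.4]
grip_width: 0.0001
gripper_force: 0.0
```

```bash
python3 plan.py .6695 .012 .08 84.56
```

```text
t 21.85 cur [0.6701 0.012  0.1118] 84.56 turn 0.0 xyz [ 0.01 -0.    0.64] q [-0.08  0.68  1.55  0.    0.91 -1.56] w 0.000139957449537062 F [-0.2 -0.4  0.4]
```

>>> send_rows([
  [1,0,0,0.3,0],
  [1,0,0,0.3,0],
  [1,0,0,0.1,0],
  [1,0,0,0.03,0],
  [1,0,0,0,0],
])

```text
time: 22.35
tcp_pos: [0.6698, 0.012, 0.0754]
eef_rot: [0.047, 0.999, 0.0, -0.0]
wrist_force: [-1.5, -0.7, 2.9]
grip_width: 0.0001
gripper_force: 1.2
```

>>> send_rows([
  [1,0,0,0.03,0],
  [1,0,0,0.03,0],
  [1,0,0,0,0],
])

```text
time: 22.65
tcp_pos: [0.6701, 0.012, 0.0726]
eef_rot: [0.047, 0.999, 0.0, 0.0]
wrist_force: [-2.3, -0.3, 4.0]
grip_width: -0.0002
gripper_force: 2.0
```

Contact, with the spring force rising. I'll go on to the stop.

>>> send_rows([
  [1,0,0,0.03,0],
  [1,0,0,0.03,0],
  [1,0,0,0,0],
])

```text
time: 22.95
tcp_pos: [0.6702, 0.012, 0.0709]
eef_rot: [0.047, 0.999, -0.0, 0.001]
wrist_force: [-6.5, -0.8, 16.1]
grip_width: 0.0
gripper_force: 8.2
```

>>> send_rows([
  [1,0,0,0.02,0],
  [1,0,0,0,0],
])

```text
time: 23.15
tcp_pos: [0.6703, 0.0121, 0.0708]
eef_rot: [0.047, 0.999, -0.0, 0.001]
wrist_force: [-7.9, 1.1, 24.6]
grip_width: -0.0004
gripper_force: 11.9
```

Run:
```python
from h import *
np.set_printoptions(precision=4,suppress=True)
for n in("top","side"):
    z=np.load(f"{n}0.npz"); p=cloud(n,z['d']); im=z['im'].mean(-1)
    for nm,c in(("reset",(.6695,.012)),("start",(.651,.18))):
        r=np.hypot(p[...,0]-c[0],p[...,1]-c[1])*1000
        for a in range(0,36,4):
            m=(r>=a)&(r<a+4)&(p[...,2]>.04)
            print(n,nm,a,m.sum(),np.percentile(p[m][:,2],[10,50,90]),"grey",np.median(im[m]))
```

```text
top reset 0 9 [0.0753 0.077  0.0793] grey 130.33333333333334
top reset 4 24 [0.0755 0.0772 0.0782] grey 131.66666666666666
top reset 8 52 [0.0718 0.0769 0.0793] grey 119.83333333333334
top reset 12 49 [0.0663 0.0688 0.0763] grey 47.0
top reset 16 90 [0.0576 0.067  0.0695] grey 41.16666666666667
top reset 20 75 [0.0541 0.0567 0.0668] grey 125.66666666666667
top reset 24 104 [0.0529 0.0552 0.0574] grey 141.66666666666666
top reset 28 124 [0.0534 0.0552 0.0576] grey 141.33333333333334
top reset 32 137 [0.0531 0.0555 0.0577] grey 141.33333333333334
top start 0 8 [0.075  0.0777 0.0794] grey 135.0
top start 4 23 [0.0754 0.077  0.0793] grey 134.66666666666666
top start 8 48 [0.0756 0.0775 0.0795] grey 134.16666666666669
top start 12 55 [0.0757 0.0777 0.0796] grey 134.66666666666666
top start 16 85 [0.0736 0.0772 0.0802] grey 133.66666666666666
top start 20 91 [0.0664 0.0724 0.0779] grey 72.33333333333333
top start 24 114 [0.0632 0.0679 0.0697] grey 42.666666666666664
top start 28 124 [0.0543 0.0598 0.0685] grey 100.16666666666666
top start 32 116 [0.0541 0.0555 0.0577] grey 139.833333333333
[... 363 characters left out ...]
3333
side reset 24 41 [0.0516 0.053  0.0553] grey 116.66666666666667
side reset 28 48 [0.0518 0.0528 0.0549] grey 116.66666666666667
side reset 32 70 [0.0518 0.0532 0.0549] grey 116.5
side start 0 2 [0.0759 0.0763 0.0766] grey 104.0
side start 4 9 [0.0745 0.0756 0.0772] grey 103.66666666666667
side start 8 13 [0.0745 0.076  0.0765] grey 103.66666666666667
side start 12 24 [0.0739 0.0752 0.0773] grey 105.16666666666666
side start 16 30 [0.0712 0.0745 0.0762] grey 103.5
side start 20 51 [0.0641 0.0697 0.0753] grey 67.0
side start 24 37 [0.0633 0.0651 0.0671] grey 21.666666666666668
side start 28 80 [0.0529 0.0583 0.065 ] grey 34.0
side start 32 40 [0.0515 0.0537 0.0579] grey 113.66666666666666
```

Top at about 0.0765–0.077 minus 6 mm matches the hard stop at 0.0708, and the collar at 0.067 is lower. So the reset button is fully down. I'll release it and move to start.

>>> send_rows([
  [1,0,0,-0.1,0],
  [1,0,0,-0.3,0],
  [1,0,0,-0.5,0],
  [1,0,0,0,0],
  [1,0,0,0,0],
])

```text
time: 23.65
tcp_pos: [0.6701, 0.0121, 0.1138]
eef_rot: [0.047, 0.999, 0.0, 0.001]
wrist_force: [0.2, -0.3, -0.2]
grip_width: -0.0
gripper_force: 0.0
```

```bash
python3 plan.py .651 .18 .08 84.56
```

```text
t 23.65 cur [0.6701 0.0121 0.1138] 84.57 turn 0.0 xyz [0.7  3.31 0.68] q [-0.08  0.68  1.55  0.    0.91 -1.56] w -4.276981972631813e-05 F [ 0.2 -0.3 -0.2]
```

>>> send_rows([
  [1,0.1,0.5,0,0],
  [1,0.15,0.7,0,0],
  [1,0.15,0.7,0,0],
  [1,0.15,0.7,0,0],
  [1,0.15,0.7,0,0],
  [1,0,0,0,0],
  [1,0,0,0.3,0],
  [1,0,0,0.3,0],
  [1,0,0,0.1,0],
  [1,0,0,0,0],
])

```text
time: 24.65
tcp_pos: [0.6502, 0.1784, 0.0766]
eef_rot: [0.048, 0.999, -0.0, -0.001]
wrist_force: [-0.9, -0.8, 1.4]
grip_width: -0.0001
gripper_force: 0.8
```

>>> send_rows([
  [1,0,0,0.04,0],
  [1,0,0,0.04,0],
  [1,0,0,0,0],
])

```text
time: 24.95
tcp_pos: [0.6511, 0.1793, 0.0746]
eef_rot: [0.048, 0.999, 0.0, 0.0]
wrist_force: [0.2, -1.6, 3.4]
grip_width: 0.0001
gripper_force: 1.4
```

>>> send_rows([
  [1,0,0,0.03,0],
  [1,0,0,0.02,0],
  [1,0,0,0,0],
])

```text
time: 25.25
tcp_pos: [0.6511, 0.1795, 0.0721]
eef_rot: [0.047, 0.999, 0.0, 0.001]
wrist_force: [1.0, -2.1, 3.8]
grip_width: -0.0003
gripper_force: 2.1
```

>>> send_rows([
  [1,0,0,0.03,0],
  [1,0,0,0.02,0],
  [1,0,0,0,0],
])

```text
time: 25.55
tcp_pos: [0.6511, 0.1796, 0.0709]
eef_rot: [0.047, 0.999, 0.0, 0.001]
wrist_force: [-3.0, -3.6, 16.4]
grip_width: 0.0001
gripper_force: 8.1
```

>>> send_rows([
  [1,0,0,0.02,0],
  [1,0,0,0,0],
])

```text
time: 25.75
tcp_pos: [0.6512, 0.1796, 0.0708]
eef_rot: [0.047, 0.999, 0.0, 0.001]
wrist_force: [-5.7, -3.8, 23.2]
grip_width: 0.0001
gripper_force: 11.7
```

The start button is at its stop. I'll back off, check, and hand in.

>>> send_rows([
  [1,0,0,-0.1,0],
  [1,0,0,-0.3,0],
  [1,0,0,-0.6,0],
  [1,0,0,-0.8,0],
  [1,0,0,-0.8,0],
  [1,0,0,-0.4,0],
  [1,0,0,0,0],
  [1,0,0,0,0],
])

```text
time: 26.55
tcp_pos: [0.6502, 0.1798, 0.2181]
eef_rot: [0.047, 0.999, 0.0, -0.0]
wrist_force: [-0.6, 0.2, 0.3]
grip_width: 0.0004
gripper_force: 0.0
```

Run:
```python
from h import *
im,d=snapshot("top"); im2,_=snapshot("side"); cv2.imwrite("pics/4.png",cv2.resize(np.hstack([im,im2]),(800,300))[...,::-1])
p=cloud("top",d)[200:350,375:485]; hsv=cv2.cvtColor(im[200:350,375:485],cv2.COLOR_RGB2HSV)
m=((hsv[...,1]>70)&(p[...,2]>.025)&(p[...,2]<.1)).astype(np.uint8); k,l,s,_=cv2.connectedComponentsWithStats(m)
for i in range(1,k):
    if s[i,4]>200: c=p[l==i]; print(cv2.minAreaRect((c[:,:2]*1000).astype(np.float32)),np.percentile(c[:,2],[50,99]))
```

```text
((536.0722045898438, -308.6320495605469), (49.365108489990234, 99.1917724609375), 84.95777130126953) [0.05969119 0.07712088]
((395.06695556640625, -297.1788330078125), (49.702720642089844, 99.68037414550781), 84.5581283569336) [0.06004469 0.07766409]
```

View pics/4.png

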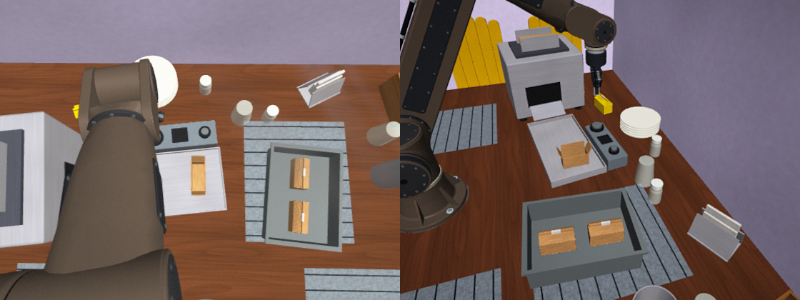

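The last pictures show both cartons upright in the tote, at (300,172) and (299,216) in the left half. The open carton is in the tray at (198,175), and the tumbler and jar are in place.

```bash
python3 -c "
from workcell import *
print(sign_off())"
```

```text
the job is handed in; nothing more can be done
None
```

I set both closed cartons upright in the tote, left the open one in the tray, pressed reset then start fully down and let each up, and handed the job in at about 27 s; the tumbler and jar were not disturbed.

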